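# Find the concealed catch of the child-safe box by touch and press it

## Task

The low wooden box holds dishwasher tablets and has a child-safe hidden catch: of the six plain squares in the front half of its top, one sits slightly low and gives under the finger. Feel across the squares with a fingertip, without pushing hard, find that one and press it fully in so that it stays down and the lid behind pops up, then take the hand away. Do not touch the lid, grasp nothing, and leave the lemon, garlic, mug and salt shaker where they stand.

Things in the scene. Friction and masses are not known exactly. Their poses are not given: they have to be found in the camera images.
- box: Low light-wood box, 200 (x) x 180 (y) x 80 mm high, fixed to the worktop; origin at the centre of its underside, z up, its -x side is the front and faces the robot. Front half of the top: the panel of six squares. Rear half: the lid (81 x 157 mm), flush when shut.
- panel (a point): Centre of the panel of six squares, at surface height (80 mm above the worktop), axes as the box's. The squares, 46.5 mm wide, look alike; centres at x = -24 or +24, y = -48, 0 or +48 mm from here. Five are firm and level with the surface (they yield 1.5 mm at most, on rubber); one, in any place, is the catch, its top 2 mm lower. A level frame surrounds them; the lid begins 58 mm from here in +x.
- catch (a joint): How far the catch square is pressed in, in m: 0 at rest, 0.006 fully in (its top is then 8 mm below the panel's surface). It resists with about 4 N at first, then ever less; past half way it snaps in and stays there.
- lid (a joint): Opening of the lid, in rad: 0 shut, about 0.45 popped up. Hinged on the box's rear edge and lifted by the catch's linkage only; its front edge then stands about 35 mm above the box's top.
- shaker: Salt shaker, 44 mm across, 90 mm high, loose, standing to the right of the box; origin at the centre of its underside.
- lemon: Yellow lemon, 75 x 58 x 59 mm, loose, lying to the right of the box; origin at the centre of its underside.
- garlic: Garlic bulb, 55 mm across and 55 mm high, loose, to the left of the box; origin at the centre of its underside.
- mug: Cream mug, 78 mm across (116 mm with its handle), 101 mm high, loose, to the left of the box; origin at the centre of its underside.

How it is judged:
By the outcome, as a careful person would: the job done as asked, in the order asked, and still so for the second after the job is handed in, with the robot touching nothing.
It also fails if it takes over 48 s, if anything falls off the work surface, if the arm or the gripper's body presses on something with over 40 N, if the wrist force passes 120 N, or if a joint passes its speed limit or range.

## Robot

A 7-joint arm with a two-finger parallel gripper is mounted at the origin on a cart in front of the work surface, level with it; the furniture and walls round the work are solid. World frame = base frame: x ahead of the robot, y to its left, z up, the work surface at z = 0. Lengths are in m, angles in rad, forces in N, time in s.
With the tool pointing down it reaches from about 0.4 to 0.85 m from the base axis. Payload 4.5 kg.
Tool frame: the origin (TCP) lies between the finger pads; the fingertips stand 25 mm ahead of it and the grasp point (between the pads) lies 6 mm ahead of it (r.tips_ahead is the distance from the TCP to the fingertips, in m); z points along the fingers, y is the direction in which the jaws open and shut (so a half turn about z gives the same grasp; the last joint's range is limited). The gripper opens to 88 mm and grips with 3 to 60 N. Pads are 18 mm wide; open, the fingers measure 123 mm over their backs; the gripper's body (75 mm by 187 mm) begins 45 mm behind the grasp point.
Start: joints at [1.148, 0.689, -0.195, 1.565, 0.157, 0.902, -0.215], TCP at [0.276, -0.561, 0.264] pointing down, gripper open.
Joint ranges: [-3.01, 3.01], [-0.46, 2.08], [-1.47, 1.51], [0.13, 2.56], [-1, 4.14], [0.04, 2.09], [-2.66, 2.66]. Speed limits (rad/s): [2.57, 2.57, 3.14, 3.14, 3.14, 3.14, 3.14].

## Interface

Orientations are given as a unit quaternion [x, y, z, w].
In Python, from plant import r, imaging gives the robot as it stands.
- The arm moves only by the tool send_rows, never from a script. Its argument "moves" is one flat list of numbers, 6 for each row, row after row: the shift along the tool's x, y, z in m, then the turn, a rotation vector about the tool's x, y, z in degrees. A call has exactly 5 rows; each row is the pose to reach, as a shift and turn from the pose measured when the call began, along the tool's axes at that moment; what a row does not reach only later rows make up. A row lasts 1/12 s, in which the tool goes at most 41.7 mm and 7.16 degrees, less where a joint would pass 70% of its speed; a pose out of reach is approached as far as the arm can. A call with a gripper value outside its range is refused whole. "claw" is the closure, from -1 (fully open) to 1 (shut), so that 0 is half open, set as the call begins (left out, the last holds). The fingers move at their own pace and stop on an object; "grip_force" is the grip in N (left out, the last holds). Time passes only in rows, so rows that repeat a pose let the fingers close, or fill a call up. It gives the time, the measured TCP pose, the force and the opening at its end, in the units of the state.
- r.get_state(): the state, without advancing time (a new reading comes with each control period).
- imaging.snapshot(name): name is "scene" or "top"; returns a dict with "image" (384x512x3 uint8, red, green, blue), "depth" (384x512 float32, m along the optical axis (not along the pixel's ray), 0 where there is no reading), "mtx" (3x3 intrinsics, pixels), "rvec" (rotation vector, rad) and "tvec" (3), from world to camera coordinates, as OpenCV has them. Camera axes: x right, y down, z forward; pixel columns grow to the right and rows downward; lengths in m; the calibration is good to about 2 mm. A picture is of the moment at which its call begins.
- r.finish_job(): hands the job in, once; it reports no verdict.
Trained networks look in a picture, given as the dict that the camera call returned (one of the last four; its "shot" number tells which), for a name from the list of things; names that differ only in an ending like _2 or _b are one class to them, and where a whole thing is asked for, a point or a joint stands for the part that bears it (a point fixed in the world has none). Each returns a list of dicts, best first, with "score" (0 to 1); they miss things now and then, are a little off and sometimes report something else, mostly with a low value. They report only what shows in the picture. A call takes as long as a camera call.
- imaging.look_for(query, picture): "box" ([centre column, centre row, width, height] as shares, 0 to 1, of the picture: columns of its width, rows of its height, round what is visible of it).
- imaging.silhouettes(query, picture): "pixels" (384x512 bool, what is visible of it) and "box" ([centre column, centre row, width, height] as shares, 0 to 1, of the picture: columns of its width, rows of its height, round what is visible of it).
- imaging.pinpoint(query, picture): "point" ([column, row] as shares, 0 to 1, of the picture: columns of its width, rows of its height: a listed point, or the origin of a listed thing).
The state is a dict: "clock": time; "q": joint angles; "qd": joint speeds; "joint_torque": joint torques, N m; "tool_pos": TCP position; "eef_rot": TCP orientation; "contact_force": force on the tool from outside, world axes, zero at the start; "moment": the same for the moment, N m; "opening": opening from 0.0 (shut) to 1.0 (fully open).
Only numpy, scipy, OpenCV 4.12 (cv2) and the standard library are available. Lean on these libraries where they do the work, as an engineer would, in place of code of your own. Each camera call takes 0.05 s, during which the arm holds its last target.

## Working session

There is one attempt and no reset: what is moved stays moved. The work goes in short steps, Python scripts to look and compute and a tool call to move; the robot and the scene stay as the last step left them, time stands still between calls to the robot, and variables do not carry over. Pictures are saved under pics/ and viewed, and the job is handed in when it is done.

Besides the shell and the picture viewer there is one more tool, called after ">>>" as name(argument=value, ...), one argument or row to a line, values as JSON. send_rows: Moves the arm, as the interface text tells. Its arguments: {"type":"object","properties":{"moves":{"type":"array"},"claw":{"type":"number"},"grip_force":{"type":"number"}},"required":["moves"]}

```bash
ls; mkdir -p pics; cat > h.py <<'E'
import numpy as np, cv2
from scipy.spatial.transform import Rotation as R
def cam(s):
    Rm=cv2.Rodrigues(np.array(s["rvec"],float))[0]; return Rm,np.array(s["tvec"],float).reshape(3),np.array(s["mtx"],float)
def world(s,u,v,d=None):
    Rm,t,K=cam(s)
    if d is None: d=s["depth"][int(round(v)),int(round(u))]
    p=np.linalg.inv(K)@np.array([u,v,1.])*d
    return Rm.T@(p-t)
def ray_z(s,u,v,z):
    Rm,t,K=cam(s); o=-Rm.T@t; d=Rm.T@np.linalg.inv(K)@np.array([u,v,1.]); return o+d*(z-o[2])/d[2]
def cloud(s):
    Rm,t,K=cam(s); h,w=s["depth"].shape; v,u=np.mgrid[:h,:w]
    p=np.stack([u,v,np.ones_like(u)],-1)@np.linalg.inv(K).T*s["depth"][...,None]
    return (p-t)@Rm
def proj(s,P):
    return cv2.projectPoints(np.array(P,float).reshape(-1,3),np.array(s["rvec"],float),np.array(s["tvec"],float),np.array(s["mtx"],float),None)[0].reshape(-1,2)
E
python3 - <<'E'
from plant import r, imaging
from h import *
st=r.get_state(); print({k:np.round(v,3) for k,v in st.items()}, r.tips_ahead)
for n in("scene","top"):
    s=imaging.snapshot(n); cv2.imwrite(f"pics/{n}0.png",cv2.cvtColor(s["image"],cv2.COLOR_RGB2BGR))
    for q in("box","panel","lid","shaker","lemon","garlic","mug"):
        for d in imaging.pinpoint(q,s)[:2]:
            u,v=d["point"][0]*512,d["point"][1]*384
            print(n,q,round(d["score"],2),round(u),round(v),np.round(ray_z(s,u,v,.08 if q in("panel",) else 0),3))
    C=cloud(s)
    m=imaging.silhouettes("box",s)
    if m:
        P=C[m[0]["pixels"]]; T=P[abs(P[:,2]-.08)<.006]; print(len(T),np.median(T[:,2]),cv2.minAreaRect(T[:,:2].astype(np.float32)))
E
```

```text
pics
{'clock': np.float64(0.0), 'q': array([ 1.148,  0.69 , -0.195,  1.566,  0.157,  0.903, -0.215]), 'qd': array([ 0.001,  0.   ,  0.001, -0.001, -0.001, -0.   ,  0.   ]), 'joint_torque': array([ 1.0000e-03, -5.2757e+01, -1.2670e+00, -1.5343e+01, -5.3000e-02,
        6.0000e-03,  0.0000e+00]), 'tool_pos': array([ 0.275, -0.56 ,  0.263]), 'eef_rot': array([ 0.974,  0.226, -0.   , -0.001]), 'contact_force': array([ 0.572, -0.172,  0.189]), 'moment': array([0.005, 0.027, 0.009]), 'opening': np.float64(0.998)} 0.025
scene box 0.89 294 220 [ 0.506 -0.013  0.   ]Traceback (most recent call last):
  File "<stdin>", line 7, in <module>
ValueError: it knows: box, garlic, lemon, mug, panel, shaker
```

```bash

python3 - <<'E'
from plant import r, imaging
from h import *
for n in("scene","top"):
    s=imaging.snapshot(n); cv2.imwrite(f"pics/{n}1.png",cv2.cvtColor(s["image"],cv2.COLOR_RGB2BGR))
    for q in("box","panel","shaker","lemon","garlic","mug"):
        for d in imaging.pinpoint(q,s)[:2]:
            u,v=d["point"][0]*512,d["point"][1]*384
            print(n,q,round(d["score"],2),round(u),round(v),np.round(ray_z(s,u,v,.08 if q in("panel",) else 0),3))
    C=cloud(s)
    m=imaging.silhouettes("box",s)
    if m:
        P=C[m[0]["pixels"]]; T=P[abs(P[:,2]-.08)<.006]; print(len(T),np.median(T[:,2]),cv2.minAreaRect(T[:,:2].astype(np.float32)))
    np.savez(f"{n}1.npz",**{k:v for k,v in s.items()})
E
```

```text
scene box 0.56 292 221 [ 0.506 -0.008  0.   ]
scene shaker 0.89 323 187 [ 0.548 -0.159  0.   ]
scene lemon 0.87 341 207 [ 0.464 -0.143  0.   ]
scene garlic 0.62 253 249 [0.5   0.126 0.   ]
scene mug 0.74 223 217 [0.626 0.122 0.   ]
2730 0.07825495954515094 ((0.5081503987312317, -0.011794798076152802), (0.18141070008277893, 0.20596694946289062), 74.89993286132812)
top box 0.91 294 220 [ 0.51  -0.011  0.   ]
top shaker 0.95 365 200 [ 0.553 -0.168  0.   ]
top shaker 0.69 292 235 [ 0.477 -0.005  0.   ]
top lemon 0.56 355 239 [ 0.469 -0.141  0.   ]
top garlic 0.61 231 219 [0.511 0.127 0.   ]
top mug 0.77 224 165 [0.633 0.145 0.   ]
5379 0.08008783932192114 ((0.5128716826438904, -0.011358477175235748), (0.17992404103279114, 0.20258256793022156), 74.79100036621094)
```

View pics/scene1.png

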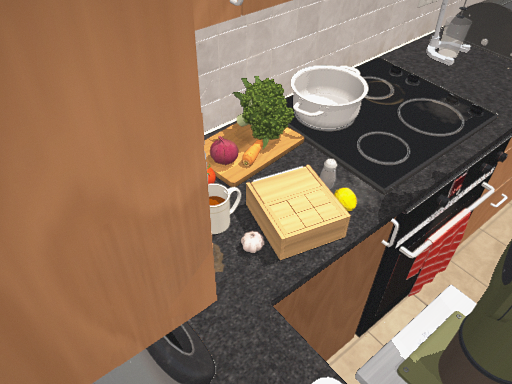

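View pics/top1.png

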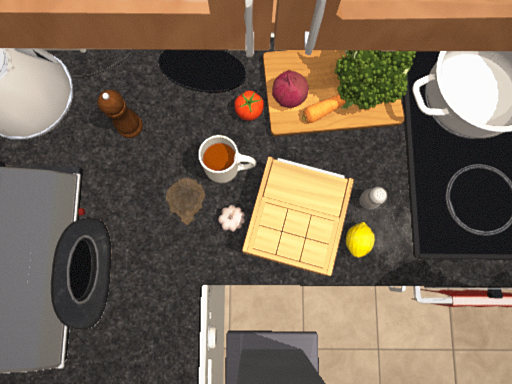

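```bash

python3 - <<'E'
from h import *
for n in("top","scene"):
    s=dict(np.load(f"{n}1.npz")); C=cloud(s)
    c=np.array([.5115,-.0115]);yaw=np.deg2rad(-15.2)
    x=np.array([np.cos(yaw),np.sin(yaw)]);y=np.array([-x[1],x[0]])
    pc=c-.046*x; print(pc)
    im=cv2.cvtColor(s["image"],cv2.COLOR_RGB2BGR)
    k=6 if n=="top" else 6
    o=np.array([235,150]); 
    if n=="scene": o=np.array([235,155])
    crop=cv2.resize(im[o[1]:o[1]+100-0+25,o[0]:o[0]+125],None,fx=k*.8,fy=k*.8,interpolation=cv2.INTER_CUBIC)
    for a in(-.024,.024):
        for b in(-.048,0,.048):
            q=pc+a*x+b*y
            pts=[np.r_[q+i*.02325*x+j*.02325*y,.08] for i,j in((1,1),(1,-1),(-1,-1),(-1,1))]
            uv=(proj(s,pts)+.5-o)*k*.8
            cv2.polylines(crop,[uv.astype(np.int32)],True,(0,0,255),1)
            d=C[...,:2]-q; m=(abs(d@x)<.018)&(abs(d@y)<.018)&(abs(C[...,2]-.08)<.02)
            print(n,a,b,m.sum(),np.round(1000*np.median(C[m][:,2]),2),np.round(1000*C[m][:,2].mean(),2),np.round(1000*C[m][:,2].std(),2))
    for cx in [(.1,.09),(.1,-.09),(-.1,-.09),(-.1,.09)]:
        uv=(proj(s,[np.r_[c+cx[0]*x+cx[1]*y,.08]])[0]+.5-o)*k*.8; cv2.circle(crop,tuple(int(t) for t in uv),4,(255,0,0),1)
    cv2.imwrite(f"pics/{n}_ov.png",crop)
E
```

```text
[0.46710924 0.0005607 ]
top -0.024 -0.048 339 80.12 80.15 1.48
top -0.024 0 341 80.21 80.23 1.4
top -0.024 0.048 333 80.2 80.19 1.45
top 0.024 -0.048 333 80.11 80.18 1.41
top 0.024 0 324 80.31 80.24 1.41
top 0.024 0.048 320 78.15 78.2 1.43
[0.46710924 0.0005607 ]
scene -0.024 -0.048 175 78.48 78.45 1.26
scene -0.024 0 177 78.2 78.19 1.21
scene -0.024 0.048 181 78.44 78.59 1.52
scene 0.024 -0.048 150 78.53 78.57 1.36
scene 0.024 0 164 78.28 78.34 1.47
scene 0.024 0.048 168 76.4 76.31 1.35
```

View pics/top_ov.png

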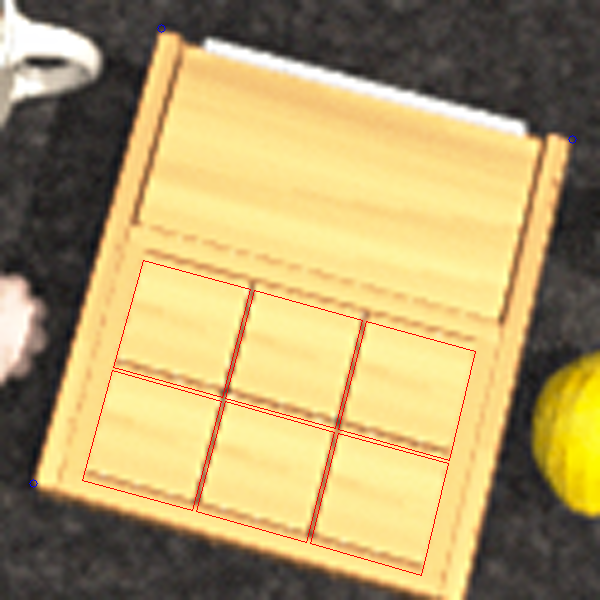

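View pics/scene_ov.png

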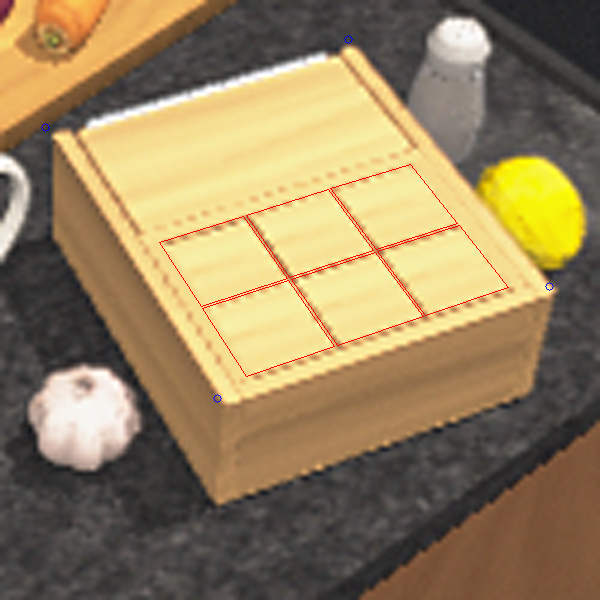

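```bash
cat >> h.py <<'E'
YAW=np.deg2rad(-15.2); BX=np.array([np.cos(YAW),np.sin(YAW)]); BY=np.array([-BX[1],BX[0]]); PC=np.array([.4685,.0002])
RT=R.from_matrix(np.array([[BX[0],-BY[0],0],[BX[1],-BY[1],0],[0,0,-1]]))
def go(a,b,ztip):
    from plant import r
    st=r.get_state(); p=np.array(st["tool_pos"]); q=R.from_quat(st["eef_rot"])
    tgt=np.r_[PC+a*BX+b*BY,ztip+.025]
    tip=p+q.apply([0,0,.025]); d=tip[:2]-PC
    print("t",round(st["clock"],2),"tip box mm",np.round(1000*np.array([d@BX,d@BY,tip[2]]),1),"F",np.round(st["contact_force"],2),"open",round(st["opening"],2))
    print("shift mm",np.round(1000*q.inv().apply(tgt-p),1),"rot deg",np.round((q.inv()*RT).as_rotvec(degrees=True),2))
E
python3 -c "
from h import *;go(-.024,-.048,.2)"
```

```text
t 0.95 tip box mm [ -38.9 -592.   238.8] F [-0.56  0.29 -0.37] open 1.0
shift mm [ 370.8 -398.4   38.7] rot deg [ 1.000e-02 -0.000e+00  4.137e+01]
```

>>> send_rows(
  moves=[0.025,-0.027,0,0,0,4,0.05,-0.054,0,0,0,8,0.075,-0.081,0,0,0,13,0.1,-0.108,0,0,0,18,0.125,-0.135,0,0,0,23],
  claw=1,
  grip_force=20,
)

```text
clock: 1.37
tool_pos: [0.3286, -0.3831, 0.2639]
eef_rot: [1.0, 0.025, 0.0, 0.0]
contact_force: [1.2, 0.6, -0.1]
opening: 0.647
```

```bash
python3 -c "
from h import *;go(-.024,-.048,.2)"
```

```text
t 1.37 tip box mm [ -34.5 -406.6  238.9] F [ 1.16  0.56 -0.11] open 0.65
shift mm [ 121.3 -337.6   38.9] rot deg [ 1.00e-02 -4.00e-02  1.81e+01]
```

>>> send_rows(
  moves=[0.013,-0.035,0,0,0,4,0.026,-0.07,0,0,0,8,0.039,-0.105,0,0,0,12,0.052,-0.14,0,0,0,15,0.065,-0.175,0.01,0,0,18],
)

```text
clock: 1.78
tool_pos: [0.3861, -0.2039, 0.2552]
eef_rot: [0.991, -0.133, 0.002, 0.001]
contact_force: [1.3, 0.8, -0.3]
opening: 0.267
```

```bash
python3 -c "
from h import *;go(-.024,-.048,.13)"
```

```text
t 1.78 tip box mm [ -25.9 -218.6  230.2] F [ 1.25  0.77 -0.32] open 0.27
shift mm [   1.3 -170.6  100.1] rot deg [ 0.03 -0.28 -0.08]
```

>>> send_rows(
  moves=[0,-0.035,0.0,0,-0.1,0,0.001,-0.07,0.01,0,-0.2,0,0.001,-0.105,0.025,0,-0.3,0,0.001,-0.14,0.045,0,-0.3,0,0.001,-0.17,0.065,0,-0.3,0],
)

```text
clock: 2.2
tool_pos: [0.4333, -0.0377, 0.1899]
eef_rot: [0.991, -0.132, 0.001, -0.0]
contact_force: [0.1, -0.1, 0.0]
opening: 0.006
```

```bash
python3 -c "
from h import *;go(-.024,-.048,.09)"
```

```text
t 2.2 tip box mm [-23.9 -45.8 164.9] F [ 0.12 -0.1   0.01] open 0.01
shift mm [-0.2  2.2 74.9] rot deg [-0.04 -0.12  0.02]
```

>>> send_rows(
  moves=[0,0.001,0.02,0,-0.1,0,0,0.002,0.04,0,-0.1,0,0,0.002,0.06,0,-0.1,0,0,0.002,0.07,0,-0.1,0,0,0.002,0.073,0,-0.1,0],
)

```text
clock: 2.62
tool_pos: [0.4326, -0.0394, 0.1154]
eef_rot: [0.991, -0.132, -0.001, -0.0]
contact_force: [0.1, 0.0, 0.3]
opening: 0.005
```

```bash
python3 -c "
from h import *;go(-.024,-.048,.08)"
```

```text
t 2.62 tip box mm [-24.3 -47.6  90.4] F [0.12 0.04 0.28] open 0.01
shift mm [ 0.3  0.4 10.4] rot deg [-0.02  0.1   0.05]
```

Take a look to check the hand's position over the square.

```bash
python3 - <<'E'
from plant import imaging
from h import *
o=[]
for n in("top","scene"):
    s=imaging.snapshot(n); im=cv2.cvtColor(s["image"],cv2.COLOR_RGB2BGR)
    o.append(cv2.resize(im[130:290,200:400] ,None,fx=2,fy=2,interpolation=cv2.INTER_CUBIC) if n=="top" else cv2.resize(im[130:290,200:400],None,fx=2,fy=2,interpolation=cv2.INTER_CUBIC))
cv2.imwrite("pics/c1.png",np.hstack(o))
E
```

```text
(no output)
```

View pics/c1.png

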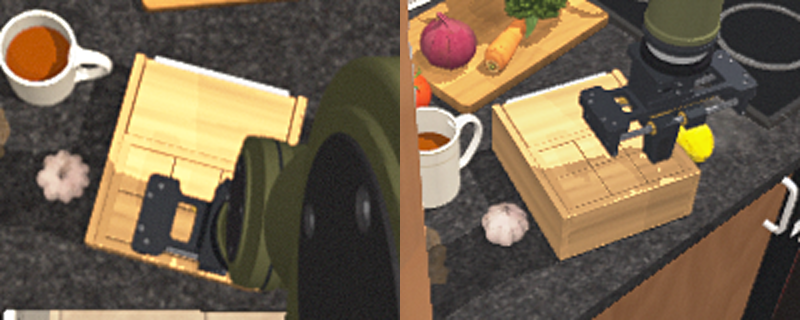

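>>> send_rows(
  moves=[0,0,0.004,0,0,0,0,0,0.007,0,0,0,0,0,0.009,0,0,0,0,0,0.0095,0,0,0,0,0,0.01,0,0,0],
)

```text
clock: 3.13
tool_pos: [0.4331, -0.0397, 0.1068]
eef_rot: [0.991, -0.132, 0.0, -0.0]
contact_force: [-0.2, 0.3, 0.2]
opening: 0.005
```

```bash
python3 -c "
from h import *;go(-.024,-.048,.08)"
```

```text
t 3.13 tip box mm [-23.7 -47.7  81.8] F [-0.16  0.28  0.16] open 0.01
shift mm [-0.3  0.3  1.8] rot deg [-0.04 -0.01  0.02]
```

>>> send_rows(
  moves=[0,0,0.0005,0,0,0,0,0,0.001,0,0,0,0,0,0.0015,0,0,0,0,0,0.002,0,0,0,0,0,0.002,0,0,0],
)

```text
clock: 3.55
tool_pos: [0.4332, -0.0396, 0.105]
eef_rot: [0.991, -0.132, 0.0, -0.0]
contact_force: [-1.2, -0.1, 5.3]
opening: 0.008
```

```bash
python3 -c "
from h import *;go(-.024,-.048,.08)"
```

```text
t 3.55 tip box mm [-23.6 -47.7  80. ] F [-1.21 -0.13  5.32] open 0.01
shift mm [-0.4  0.3  0. ] rot deg [-0.05 -0.03  0.01]
```

>>> send_rows(
  moves=[0,0,-0.006,0,0,0,0,-0.016,-0.006,0,0,0,0,-0.032,-0.006,0,0,0,0,-0.048,-0.006,0,0,0,0,-0.048,-0.003,0,0,0],
)

```text
clock: 3.97
tool_pos: [0.4472, 0.01, 0.1085]
eef_rot: [0.992, -0.13, 0.001, -0.002]
contact_force: [0.8, -0.5, 0.3]
opening: 0.006
```

```bash
python3 -c "
from h import *;go(-.024,0,.08)"
```

```text
t 3.97 tip box mm [-23.    4.   83.5] F [ 0.78 -0.52  0.31] open 0.01
shift mm [-0.9  3.9  3.5] rot deg [-0.22 -0.14  0.29]
```

>>> send_rows(
  moves=[0,0.0035,0.001,0,0,0,0,0.0035,0.002,0,0,0,0,0.0035,0.003,0,0,0,0,0.0035,0.0035,0,0,0,0,0.0035,0.0035,0,0,0],
)

```text
clock: 4.38
tool_pos: [0.4458, 0.0053, 0.1052]
eef_rot: [0.991, -0.131, 0.001, -0.001]
contact_force: [-1.3, -1.7, 3.9]
opening: 0.008
```

```bash
python3 -c "
from h import *;go(-.024,0,.08)"
```

```text
t 4.38 tip box mm [-23.2  -0.9  80.2] F [-1.34 -1.72  3.85] open 0.01
shift mm [-0.7 -1.   0.2] rot deg [-0.16 -0.11  0.17]
```

Firm at 80.2 mm. Next: (-24,+48).

>>> send_rows(
  moves=[0,0,-0.006,0,0,0,0,-0.018,-0.006,0,0,0,0,-0.034,-0.006,0,0,0,0,-0.046,-0.006,0,0,0,0,-0.046,-0.005,0,0,0],
)

```text
clock: 4.8
tool_pos: [0.4588, 0.0524, 0.1107]
eef_rot: [0.992, -0.129, 0.002, -0.002]
contact_force: [-0.5, 0.1, 0.2]
opening: 0.005
```

```bash
python3 -c "
from h import *;go(-.024,.048,.08)"
```

```text
t 4.8 tip box mm [-23.   47.9  85.7] F [-0.47  0.11  0.16] open 0.0
shift mm [-0.9 -0.2  5.7] rot deg [-0.3  -0.19  0.39]
```

>>> send_rows(
  moves=[-0.001,0,0.002,-0.2,-0.1,0.3,-0.001,0,0.004,-0.3,-0.2,0.4,-0.001,0,0.005,-0.3,-0.2,0.4,-0.001,0,0.0055,-0.3,-0.2,0.4,-0.001,0,0.0058,-0.3,-0.2,0.4],
)

```text
clock: 5.22
tool_pos: [0.4575, 0.0518, 0.105]
eef_rot: [0.991, -0.133, -0.0, 0.0]
contact_force: [-1.3, -0.7, 6.7]
opening: 0.006
```

```bash
python3 -c "
from h import *;go(-.024,.048,.08)"
```

```text
t 5.22 tip box mm [-24.2  46.9  80. ] F [-1.34 -0.75  6.66] open 0.01
shift mm [ 0.2 -1.1  0. ] rot deg [ 0.04  0.04 -0.08]
```

Firm. Next: (+24,+48).

>>> send_rows(
  moves=[0,0,-0.006,0,0,0,0.015,0,-0.006,0,0,0,0.032,-0.001,-0.006,0,0,0,0.048,-0.001,-0.006,0,0,0,0.048,-0.001,-0.005,0,0,0],
)

```text
clock: 5.63
tool_pos: [0.5078, 0.0387, 0.1107]
eef_rot: [0.991, -0.134, 0.003, 0.0]
contact_force: [1.4, -0.0, 0.1]
opening: 0.004
```

```bash
python3 -c "
from h import *;go(.024,.048,.08)"
```

```text
t 5.63 tip box mm [28.  47.4 85.7] F [ 1.36 -0.03  0.14] open 0.0
shift mm [-3.9 -0.5  5.7] rot deg [-0.01 -0.3  -0.21]
```

>>> send_rows(
  moves=[-0.003,0,0.002,0,-0.2,-0.2,-0.003,-0.0005,0.004,0,-0.2,-0.2,-0.003,-0.0005,0.005,0,-0.2,-0.2,-0.003,-0.0005,0.0055,0,-0.2,-0.2,-0.003,-0.0005,0.0058,0,-0.2,-0.2],
)

```text
clock: 6.05
tool_pos: [0.5042, 0.0402, 0.1047]
eef_rot: [0.991, -0.132, 0.0, 0.0]
contact_force: [-0.4, -1.0, 0.5]
opening: 0.008
```

```bash
python3 -c "
from h import *;go(.024,.048,.078)"
```

```text
t 6.05 tip box mm [24.  48.  79.7] F [-0.35 -0.99  0.52] open 0.01
shift mm [-0.  -0.   1.7] rot deg [ 0.   -0.03  0.01]
```

No contact at 79.7 mm, which is below where the firm squares resist, and both cameras' depth agrees. Press gradually.

>>> send_rows(
  moves=[0,0,0.001,0,0,0,0,0,0.0015,0,0,0,0,0,0.002,0,0,0,0,0,0.0025,0,0,0,0,0,0.003,0,0,0],
)

```text
clock: 6.47
tool_pos: [0.5039, 0.0403, 0.1017]
eef_rot: [0.991, -0.132, -0.0, 0.0]
contact_force: [-1.1, 1.1, 2.5]
opening: 0.005
```

```bash
python3 -c "
from h import *;go(.024,.048,.072)"
```

```text
t 6.47 tip box mm [23.6 48.  76.7] F [-1.07  1.08  2.52] open 0.01
shift mm [ 0.4 -0.   4.7] rot deg [0.   0.01 0.02]
```

It gives: 76.7 mm at only 2.5 N. Press fully in.

>>> send_rows(
  moves=[0,0,0.001,0,0,0,0,0,0.002,0,0,0,0,0,0.003,0,0,0,0,0,0.004,0,0,0,0,0,0.0047,0,0,0],
)

```text
clock: 6.88
tool_pos: [0.5041, 0.0402, 0.0974]
eef_rot: [0.991, -0.132, 0.0, -0.0]
contact_force: [-1.3, 0.7, 15.2]
opening: 0.002
```

```bash
python3 -c "
from h import *;go(.024,.048,.072)"
```

```text
t 6.88 tip box mm [23.9 48.  72.4] F [-1.33  0.65 15.16] open 0.0
shift mm [ 0.1 -0.   0.4] rot deg [-0.01 -0.02  0.01]
```

>>> send_rows(
  moves=[0,0,-0.005,0,0,0,0,0,-0.02,0,0,0,-0.005,0,-0.045,0,0,0,-0.015,0.01,-0.075,0,0,0,-0.03,0.03,-0.105,0,0,0],
)

```text
clock: 7.3
tool_pos: [0.4685, 0.0209, 0.2032]
eef_rot: [0.991, -0.13, 0.001, -0.001]
contact_force: [0.4, -0.5, 1.3]
opening: 0.003
```

>>> send_rows(
  moves=[0,0.03,-0.01,0,0,0,0,0.06,-0.02,0,0,0,0,0.09,-0.02,0,0,0,0,0.12,-0.02,0,0,0,0,0.15,-0.02,0,0,0],
)

```text
clock: 7.72
tool_pos: [0.4294, -0.1253, 0.2234]
eef_rot: [0.991, -0.13, 0.002, -0.001]
contact_force: [0.4, -0.9, -1.0]
opening: 0.007
```

>>> send_rows(
  moves=[0,0.03,0,0,0,0,0,0.06,0,0,0,0,0,0.09,0,0,0,0,0,0.12,0,0,0,0,0,0.12,0,0,0,0],
)

```text
clock: 8.13
tool_pos: [0.3961, -0.2479, 0.2235]
eef_rot: [0.991, -0.135, 0.002, 0.001]
contact_force: [0.2, -0.5, 0.7]
opening: 0.004
```

```bash
python3 - <<'E'
from plant import imaging
from h import *
go(0,0,.2)
o=[]
for n in("top","scene"):
    s=imaging.snapshot(n); im=cv2.cvtColor(s["image"],cv2.COLOR_RGB2BGR); C=cloud(s)
    o.append(cv2.resize(im[130:290,200:400],None,fx=2,fy=2,interpolation=cv2.INTER_CUBIC))
    for a in(-.024,.024):
        for b in(-.048,0,.048):
            d=C[...,:2]-PC-a*BX-b*BY; m=(abs(d@BX)<.015)&(abs(d@BY)<.015)&(abs(C[...,2]-.08)<.02)
            print(n,a,b,m.sum(),np.round(1000*np.median(C[m][:,2]),1) if m.any() else None)
    d=C[...,:2]-PC; m=(abs(d@BX-.068)<.01)&(abs(d@BY)<.07)&(C[...,2]<.14); print("lid front z",np.median(C[m][:,2]))
    for q in("shaker","lemon","garlic","mug"):
        for dd in imaging.pinpoint(q,s)[:1]:
            u,v=dd["point"][0]*512,dd["point"][1]*384; print(n,q,np.round(ray_z(s,u,v,0),3))
cv2.imwrite("pics/c2.png",np.hstack(o))
E
```

```text
t 8.13 tip box mm [  -4.7 -258.5  198.5] F [ 0.18 -0.46  0.7 ] open 0.0
shift mm [   3.2 -258.4   -2.1] rot deg [ 0.14 -0.24 -0.36]
top -0.024 -0.048 238 80.2
top -0.024 0 234 80.0
top -0.024 0.048 231 80.3
top 0.024 -0.048 229 80.2
top 0.024 0 224 80.0
top 0.024 0.048 223 72.0
lid front z 0.1107514344951299
top shaker [ 0.549 -0.162  0.   ]
top lemon [ 0.469 -0.145  0.   ]
top garlic [0.517 0.129 0.   ]
top mug [0.635 0.131 0.   ]
scene -0.024 -0.048 116 78.5
scene -0.024 0 125 78.3
scene -0.024 0.048 125 78.3
scene 0.024 -0.048 109 78.5
scene 0.024 0 114 78.4
scene 0.024 0.048 114 70.4
lid front z 0.11135461144676931
scene shaker [ 0.549 -0.169  0.   ]
scene lemon [ 0.465 -0.144  0.   ]
scene garlic [ 0.502  0.125 -0.   ]
scene mug [0.613 0.126 0.   ]
```

View pics/c2.png

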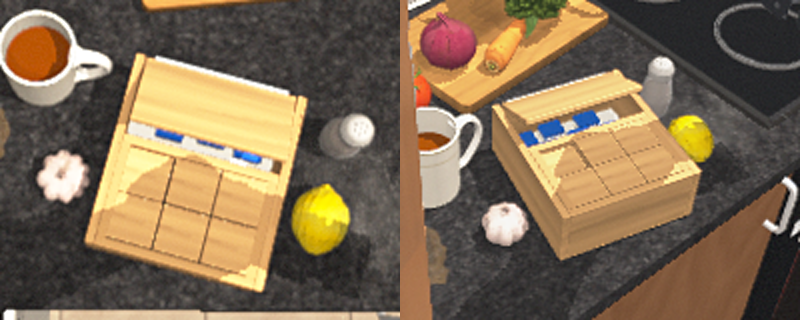

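The lid is up with the tablets showing. The square at (+24,+48) sits 8 mm low, the other objects are in place, and the hand is clear.

```bash
python3 -c "
from plant import r
print(r.finish_job())"
```

```text
the job is handed in; nothing more can be done
None
```

The catch is found and pressed fully in, the lid has popped up, and I've handed the job in at about 8 s with the hand clear.

**Finding it:** The first depth pictures showed one square about 2 mm low in both cameras, the rear-left one at (+24, +48) mm. I felt the three front squares with the closed fingertips, and all were firm at about 80 mm, pressing back with 4–7 N. The rear-left square gave no contact at 79.7 mm, then yielded at about 2.5 N. I did not feel the two other rear squares; depth showed them level.

**Pressing it:** I pressed to the stop at 72.4 mm, with about 15 N there, then withdrew upward and to the right without touching the lid.

**Last checks:**
- **Catch:** it stays 8 mm below the surface, and the other five squares read level in both cameras. The scene camera's heights run about 1.6 mm low throughout.
- **Lid:** its front stands about 31 mm up where measured, just behind the edge, with the tablets visible.
- **Other objects:** the lemon, garlic, mug and shaker look unmoved in the pictures. Their re-measured positions differ by up to about 14 mm, no more than the two cameras differed from each other before I moved anything.

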